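Slide a spacer along the jig rail into its corner

ROBOT

A 6-joint arm with a two-finger parallel gripper is mounted at the origin on the work surface. World frame = base frame: x ahead of the robot, y to its left, z up, the work surface at z = 0. Lengths are in m, angles in rad, forces in N, time in s.
With the tool pointing down it reaches from about 0.375 to 0.975 m from the base axis. Payload 3.8 kg.
Tool frame: the origin (TCP) lies at the very end of the fingers, on their centre line; the grasp point (between the pads) lies 19 mm behind it; z points along the fingers, y is the direction in which the jaws open and shut (so a half turn about z gives the same grasp; the last joint's range is limited). The gripper opens to 85 mm and grips with 20 to 120 N. Pads are 22 mm wide; open, the fingers measure 114 mm over their backs; the gripper's body (76 mm by 85 mm) begins 54 mm behind the grasp point. The pads swing forward as they close: fully open they stand 13 mm farther back than shut.
Start: joints at [-1.178, 0.264, 1.604, -0, 1.274, -0.037], TCP at [0.281, -0.614, 0.231] pointing down, gripper open.
Joint ranges: [-2.63, 2.63], [-0.94, 2.18], [0.31, 2.57], [-1.31, 4.45], [0, 2.66], [-2.55, 2.55]. Speed limits (rad/s): [2.57, 2.57, 3.14, 3.14, 3.14, 3.14].

INTERFACE

Orientations are given as a rotation vector (axis times angle).
In Python, from workcell import status, read_camera, camera_info, order gives the robot as it stands.
- The arm moves only by the tool move_arm, never from a script. Its argument "deltas" is a list of rows, each a list of 3 entries, a list of its own where there are three numbers: the turn, a rotation vector about the world's x, y, z as a fraction of full scale, then the shift along the world's x, y, z as a fraction of full scale, then the closure, from -1 (fully open) to 1 (shut), so that 0 is half open. A call has 1 to 20 rows; each row is the pose to reach, as a shift and turn from the pose commanded when the call began; what a row does not reach only later rows make up. Full scale, the value 1, is 0.1 m for a shift and pi/2 rad for a turn. A row lasts 1/8 s, in which the tool goes at most 62.5 mm and 10.7 degrees, less where a joint would pass 70% of its speed; a pose out of reach is approached as far as the arm can. A call with a number of a shift or a turn outside -1 to 1 is refused whole. A call with a gripper value outside its range is refused whole. The fingers move at their own pace and stop on an object; "grip_force" is the grip in N (left out, the last holds). Time passes only in rows, so rows that repeat a pose let the fingers close. It gives the time, the measured TCP pose, the force and the opening at its end, in the units of the state.
- status.read_state(): the state, without advancing time (a new reading comes with each control period).
- read_camera(name): name is "scene" or "top"; returns (picture, depth): 384x512x3 uint8, red, green, blue; 384x512 float32, m along the optical axis (not along the pixel's ray), 0 where there is no reading.
- camera_info(name): a dict with "K" (3x3 intrinsics, pixels), "D" ([k1, k2, p1, p2, k3] as OpenCV has them; the pictures are not rectified), "R" (3x3) and "t" (3): a world point X has camera coordinates R X + t. Camera axes: x right, y down, z forward; pixel columns grow to the right and rows downward; lengths in m; the calibration is good to about 2 mm. A picture is of the moment at which its call begins. camera_info takes no time and is no camera call.
- order.finish_job(): hands the job in, once; it reports no verdict.
The state is a dict: "time": time; "q": joint angles; "joint_vel": joint speeds; "joint_torque": joint torques, N m; "tool_pos": TCP position; "tcp_rot": TCP orientation; "wrist_force": force on the tool from outside, world axes, zero at the start; "torque": the same for the moment, N m; "width": opening from 0.0 (shut) to 1.0 (fully open).
Only numpy, scipy, OpenCV 4.12 (cv2) and the standard library are available. Lean on these libraries where they do the work, as an engineer would, in place of code of your own. Each camera call takes 0.05 s, during which the arm holds its last target. There are 200 camera calls.

TASK

Load the drilling jig without picking anything up: with a fingertip, push the blue C-shaped spacer across the plate until its long straight back lies flat against the dark rail, then drag it along the rail into the corner at the green stop until it is seated snugly against both rail and stop. Keep the spacer flat on the plate all the time, leave the socket, bushing, jar and screwdriver where they are, and finish with the hand clear.

Things in the scene. Friction and masses are not known exactly. Their poses are not given: they have to be found in the camera images.
- jig: Aluminium jig plate fixed to the bench, 200 x 380 mm, 10 mm thick, immovable. Origin at bench level; the plate spans x -105 to +95 mm and y -190 to +190 mm. x points across the plate towards the rail (away from the robot), y along the rail, z up. A green and a red stop stand 130 mm either side of the rail's middle; which is left varies.
- rail_face (a point): Middle of the rail's working face, at the height of the plate's top, 55 mm to the +x side of the jig's origin; same axes as the jig. The dark steel rail, fixed to the plate, is 360 mm long in y, 14 mm high above the plate and 16 mm thick (x from 0 to +16 mm here).
- green_stop: Fixed green stop, T-shaped from above, axes as the jig. Origin on the plate top, at the rail's face, mid-thickness. Stem 14 mm thick (y -7 to 7), 14 mm high, stands out from the rail (x 0 to -59). Crossbar at its outer end (x -47 to -59, 10 mm high) reaches y -21 to 21: with the rail it makes a pocket 47 mm wide, 14 mm deep. The corner wanted is on its side facing the rail's middle.
- red_stop: Red end stop of the same shape, at the other end of the rail: the wrong corner.
- spacer: Loose blue aluminium C, 84 mm long (y), 40 wide (x), 16 high, about 0.14 kg. Origin: centre of the underside of the 84 x 40 outline. Straight back at x +20, facing the rail within 17 deg at the start. Slot in the -x side, 44 wide, 18 deep (floor at x -2), between ears 20 mm long in y. Bolt holes only drawn. Seated: centre 20 mm from the rail face, 49 mm in y from the green stop's origin.
- spacer_mouth (a point): Middle of the mouth of the spacer's slot: 20 mm to the -x side of the spacer's origin, half-way up (8 mm above its underside).
- socket: Steel wrench socket, loose, upright on the jig plate near one of its corners on the robot's side, 30 mm across, 42 mm high, origin at the centre of its underside. To be left alone.
- bushing: Brass ring bushing, loose, standing on the jig plate near the other corner on the robot's side, 32 mm across, 32 mm high, origin at the centre of its underside. To be left alone.
- jar: Black jar with yellow cap, loose on the bench beyond the jig's left (+y) end, 64 mm across, 70 mm high, origin at the centre of its underside. To be left alone.
- screwdriver: Screwdriver with a red handle, loose, lying on the bench beyond the jig's right (-y) end, origin on the bench under it. To be left alone.
Mind the look-alikes: they are no part of the job. What is meant by the spacer is not orange or pink, and is the larger of those in its own colour.

How it is judged:
On the way, in this order (a step that is already met when the one before it is completed fails the run):
1. the spacer's back lies flat against the rail, still short of the green stop's pocket (x of spacer in the frame of rail_face above -0.0225 m and angle between the y axis of spacer and the y axis of rail_face, either way round below 0.05 rad and (y of spacer in the frame of green_stop above 0.068 m or y of spacer in the frame of green_stop below -0.068 m)), for 0.1 s.
2. the spacer is seated in the corner of rail and green stop (x of spacer in the frame of rail_face above -0.0225 m and angle between the y axis of spacer and the y axis of rail_face, either way round below 0.05 rad and (y of spacer in the frame of green_stop between 0.045 and 0.052 m or y of spacer in the frame of green_stop between -0.052 and -0.045 m) and y of spacer in the frame of rail_face between -0.11 and 0.11 m and x of spacer_mouth in the frame of rail_face below -0.035 m and height (world z) of spacer below 0.0125 m and angle between spacer's own z axis and vertical below 0.05 rad), for 0.2 s.
At the end, for the whole second after the job is handed in: The spacer lies flat on the plate and at rest in the corner of rail and green stop, on the side of the rail's middle: back within 2.5 mm of the rail and parallel to it within 0.05 rad, leading end within 3 mm of the green stop, slot facing away from the rail (all of step 2 and linear speed of spacer below 0.01 m/s); the robot touches nothing.
It fails at once if the spacer is lifted or tipped off the plate (height (world z) of spacer above 0.016 m or angle between spacer's own z axis and vertical above 0.2 rad).
It fails at once if the steel socket is moved or tipped (distance of socket from where it was at the start of the episode above 0.012 m or angle between socket's own z axis and vertical above 0.3 rad).
It fails at once if the brass bushing is moved or tipped (distance of bushing from where it was at the start of the episode above 0.012 m or angle between bushing's own z axis and vertical above 0.3 rad).
It fails at once if the black jar is moved or tipped (distance of jar from where it was at the start of the episode above 0.012 m or angle between jar's own z axis and vertical above 0.3 rad).
It fails at once if the screwdriver is moved or tipped (distance of screwdriver from where it was at the start of the episode above 0.012 m).
It also fails if it takes over 42 s, if anything falls off the work surface, if the arm or the gripper's body presses on something with over 40 N, if the wrist force passes 120 N, or if a joint passes its speed limit or range.

## Working session

There is one attempt and no reset: what is moved stays moved. The work goes in short steps, Python scripts to look and compute and a tool call to move; the robot and the scene stay as the last step left them, time stands still between calls to the robot, and variables do not carry over. Pictures are saved under pics/ and viewed, about 8 in all and at most 12, crops included, and the job is handed in when it is done.

Besides the shell and the picture viewer there is one more tool, called after "Request:" in YAML: its name, and indented under it one key for each argument. move_arm: Moves the arm, as the interface text tells. Its arguments: {"type":"object","properties":{"deltas":{"type":"array","items":{"type":"array"}},"grip_force":{"type":"number"}},"required":["deltas"]}

```bash
mkdir -p pics; cat > h.py <<'E'
import numpy as np, cv2
from workcell import status, read_camera, camera_info, order
def snap(n,f=None):
    p,d=read_camera(n)
    if f: cv2.imwrite('pics/'+f,p[:,:,::-1])
    return p,d
def ray(n,uv,z):
    c=camera_info(n);K,D,R,t=[np.array(c[k],float) for k in('K','D','R','t')]
    u=cv2.undistortPoints(np.array(uv,float).reshape(-1,1,2),K,D).reshape(-1,2)
    d=np.c_[u,np.ones(len(u))]@R; o=-R.T@t
    return o+d*((z-o[2])/d[:,2])[:,None]
E
python3 - <<'E'
from h import *
for n in('top','scene'):
    p,d=snap(n,n+'0.png'); np.savez(n+'0.npz',p=p,d=d)
    c=camera_info(n); print(n, -np.array(c['R']).T@np.array(c['t']), c['K'])
s=status.read_state(); print(s)
E
```

```text
top [ 3.32523267e-01 -6.28552568e-04  1.43753534e+00] [[489.3966921    0.         260.77401308]
 [  0.         489.3966921  185.09398614]
 [  0.           0.           1.        ]]
scene [1.37380361 0.26883731 0.87052281] [[488.59529534   0.         249.22222237]
 [  0.         488.59529534 193.649609  ]
 [  0.           0.           1.        ]]
{'time': 0.1, 'q': array([-1.17788883e+00,  2.64713328e-01,  1.60522979e+00,  9.13334416e-06,
        1.27370278e+00, -3.69146921e-02]), 'joint_vel': array([ 0.00224125, -0.00075444, -0.00329913, -0.00125189,  0.00042672,
        0.0020944 ]), 'joint_torque': array([ 8.65061315e-05, -5.16708934e+01, -3.68588018e+01, -1.45235558e-04,
        6.25359782e-03,  1.71494588e-05]), 'tool_pos': array([ 0.28101921, -0.61299861,  0.23006672]), 'tcp_rot': array([-3.06734647e+00, -6.69542427e-01,  5.57195581e-04]), 'wrist_force': array([-0.72828166, -0.43741551, -0.36371242]), 'torque': array([0.01264288, 0.04280531, 0.02500694]), 'width': 1.002129037664408}
```

View pics/top0.png

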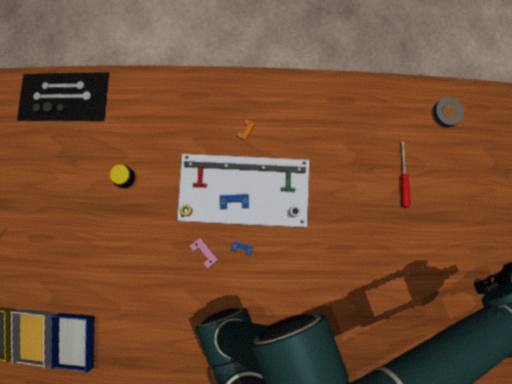

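View pics/scene0.png

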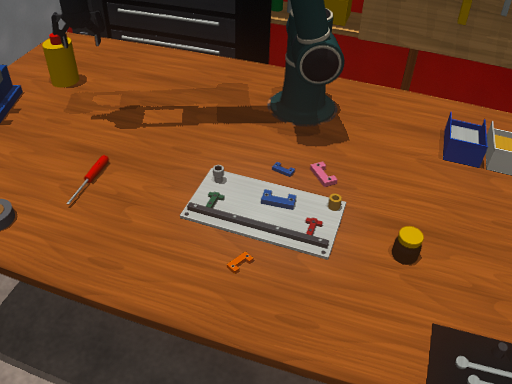

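Top view: up is +x and left is +y. C-shaped candidates:
- Blue on the plate at (234,201)
- Small blue on the bench at (241,248)
- Pink at (203,252)
- Orange at (246,129)

I choose the large blue one on the plate. The green stop is at (289,181), the -y end. The red stop is at (200,177), the socket at (293,211) and the bushing at (186,211). The scene view agrees.

```bash
cat > meas.py <<'E'
from h import *
def rect(n,m,z):
    cs=cv2.findContours(m.astype('uint8'),cv2.RETR_EXTERNAL,cv2.CHAIN_APPROX_NONE)[0]
    c=max(cs,key=cv2.contourArea).reshape(-1,2)
    P=ray(n,c,z)[:,:2]
    (cx,cy),(w,h),a=cv2.minAreaRect((P*1000).astype('float32'))
    if w<h: w,h,a=h,w,a+90   # a: direction of the long side
    a=(a+90)%180-90 if False else a
    a=(a-90+90)%180-90       # yaw = long dir - 90deg
    return np.round([cx,cy,w,h,a],1)
def spacer(p,n='top'):
    g=p.astype(int); m=(g[...,2]>g[...,0]+45)&(g[...,2]>g[...,1]+25)
    k=np.zeros_like(m); 
    yy,xx=np.indices(m.shape); W=ray(n,np.c_[xx.ravel(),yy.ravel()],.02).reshape(*m.shape,3)
    m&=(np.abs(W[...,0]-.31)<.085)&(np.abs(W[...,1]-J[1])<.2)
    return m
J=[.3,0]
E
python3 - <<'E'
from meas import *
f=np.load('top0.npz');p=f['p'];g=p.astype(int)
mx,mn=g.max(2),g.min(2)
pl=((mx-mn<40)&(mn>120)).astype('uint8'); pl[:140]=0; pl[235:]=0; pl[:,:170]=0; pl[:,320:]=0
pl=cv2.morphologyEx(pl,cv2.MORPH_CLOSE,np.ones((15,15)))
print('plate',rect('top',pl,.01))
r=g.copy(); box=np.zeros(pl.shape,bool); box[155:227,180:310]=1
rail=box&(mx<95)&(mx-mn<30); print('rail',rect('top',rail,.024))
gr=box&(g[...,1]>g[...,0]+15)&(g[...,1]>g[...,2]+5); print('green',rect('top',gr,.022))
re=box&(g[...,0]>g[...,1]+60)&(g[...,2]<90)&(g[...,1]<60); print('red',rect('top',re,.022))
bl=box&(g[...,2]>g[...,0]+40); print('spacer',rect('top',bl,.026),bl.sum())
for nm,uv,z in(('socket',(293,211),.052),('bush',(186,211),.042),('jar',(121,174),.07),('scr',(404,175),.02)): print(nm,ray('top',uv,z).round(3))
cv2.imwrite('pics/crop1.png',cv2.resize(p[140:265,170:320,::-1],None,fx=5,fy=4.8,interpolation=cv2.INTER_CUBIC))
E
```

```text
plate [517.1  31.8 378.9 201.2  -1.1]
rail [574.1  32.2 354.   34.6  -1.7]
green [545.4 -99.3  58.6  38.4  85.2]
red [527.  160.3  32.4   8.9   1.6]
spacer [481.   57.6  82.5  38.5   4.2] 283
socket [[ 0.454 -0.112  0.052]]
bush [[0.447 0.194 0.042]]
jar [[0.545 0.384 0.07 ]]
scr [[ 0.573 -0.449  0.02 ]]
```

View pics/crop1.png

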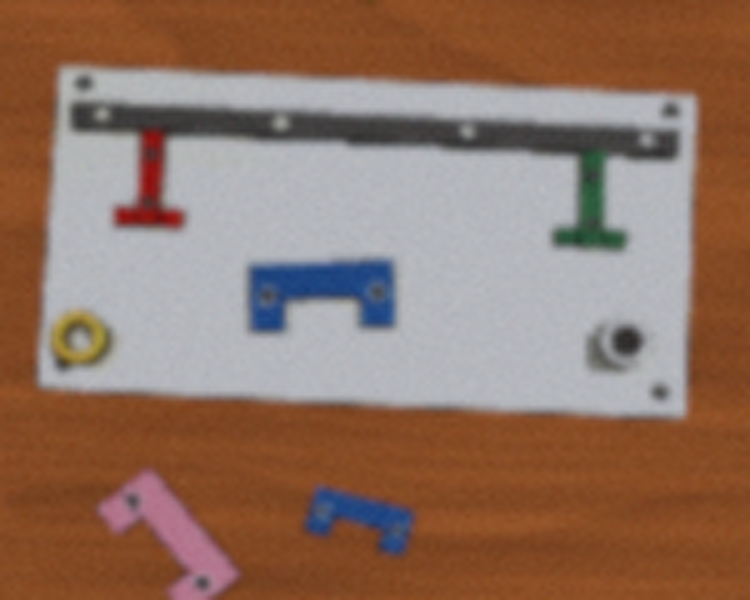

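Confirmed: the larger blue C is on the plate, with its slot facing the robot. Next I fit the rail and spacer edges more finely.

```bash
cat > fine.py <<'E'
from meas import *
def edge(p,cols,r0,r1,z,sign,ch=None):
    "row of the steepest brightness change of given sign per column, then a line x=a+b*y at height z"
    g=cv2.GaussianBlur((p.mean(2) if ch is None else ch).astype('float32'),(3,3),0); U=[]
    for u in cols:
        d=sign*np.diff(g[r0:r1,u]); i=int(d.argmax())
        if 0<i<len(d)-1:
            a,b,c=d[i-1:i+2]; U.append((u,r0+i+.5+.5*(a-c)/(a-2*b+c)))
    P=ray('top',U,z); 
    k=np.ones(len(P),bool)
    for _ in range(4):
        f=np.polyfit(P[k,1],P[k,0],1); r=np.abs(P[:,0]-np.polyval(f,P[:,1])); k=r<.002
    return f,k.sum(),np.degrees(np.arctan(-f[0]))
E
python3 - <<'E'
from fine import *
p=np.load('top0.npz')['p']
for nm,a in dict(plate_far=(range(190,305),145,161,.01,1),rail_far=(range(188,303),158,168,.024,-1),rail_face_top=(range(206,282),164,180,.024,1),plate_near=(range(185,300),219,234,.01,-1)).items():
    f,k,an=edge(p,*a); print(nm,'x at y=.03: %.4f'%np.polyval(f,.032),k,'yaw %.2f'%an)
f,k,an=edge(p,range(223,246),188,200,.026,-1); print('back',np.polyval(f,.0576),k,an)
E
```

```text
plate_far x at y=.03: 0.6172 114 yaw -1.13
rail_far x at y=.03: 0.5926 111 yaw -1.22
rail_face_top x at y=.03: 0.5741 76 yaw -1.32
plate_near x at y=.03: 0.4170 115 yaw -1.18
back 0.5008933820564578 23 4.835494383238782
```

Request:
move_arm:
  deltas:
    - [[0,0,-0.1],[0.5,0.5,0],0.82]
    - [[0,0,-0.2],[0.82,1.0,0],0.82]
    - [[0,0,-0.287],[0.82,1.0,0],0.82]
  grip_force: 20

```text
time: 0.48
tool_pos: [0.3653, -0.5099, 0.2306]
tcp_rot: [-3.139, 0.034, 0.0]
wrist_force: [-0.0, -0.8, -0.1]
width: 0.382
```

Request:
move_arm:
  deltas:
    - [[0,0,0],[0.5,0.5,0],0.82]
    - [[0,0,0],[0.82,1.0,0],0.82]

```text
time: 0.72
tool_pos: [0.4433, -0.4168, 0.2307]
tcp_rot: [-3.141, 0.035, 0.0]
wrist_force: [0.2, 0.2, 0.4]
width: 0.09
```

Request:
move_arm:
  deltas:
    - [[0,0,0],[0,0.5,0],0.82]
    - [[0,0,0],[0,1.0,0],0.82]

```text
time: 0.98
tool_pos: [0.4426, -0.3156, 0.2306]
tcp_rot: [-3.141, 0.032, 0.001]
wrist_force: [0.1, 0.2, -0.7]
width: 0.085
```

Request:
move_arm:
  deltas:
    - [[0,0,0],[0,0.5,0],0.82]
    - [[0,0,0],[0,1.0,0],0.82]

```text
time: 1.23
tool_pos: [0.442, -0.2159, 0.2308]
tcp_rot: [-3.141, 0.033, 0.001]
wrist_force: [0.2, -0.1, 0.2]
width: 0.091
```

Request:
move_arm:
  deltas:
    - [[0,0,0],[0,0.5,0],0.82]
    - [[0,0,0],[0,1.0,0],0.82]

```text
time: 1.48
tool_pos: [0.442, -0.116, 0.2309]
tcp_rot: [-3.141, 0.034, 0.0]
wrist_force: [0.5, 1.2, -0.2]
width: 0.086
```

Request:
move_arm:
  deltas:
    - [[0,0,0],[0,0.5,0],0.82]
    - [[0,0,0],[0,1.0,0],0.82]
    - [[0,0,0],[0,1.0,0],0.82]
    - [[0,0,0],[0,1.0,0],0.82]

```text
time: 1.98
tool_pos: [0.4423, -0.0178, 0.231]
tcp_rot: [3.141, -0.031, -0.001]
wrist_force: [-0.4, 0.6, 0.5]
width: 0.09
```

Request:
move_arm:
  deltas:
    - [[0,0,0],[0,0.5,-0.3],0.82]
    - [[0,0,0],[0,0.73,-0.8],0.82]
    - [[0,0,0],[0,0.73,-1.0],0.82]

```text
time: 2.35
tool_pos: [0.4405, 0.0549, 0.1281]
tcp_rot: [3.141, -0.033, -0.008]
wrist_force: [-0.1, 0.1, 0.3]
width: 0.088
```

Request:
move_arm:
  deltas:
    - [[0,0,0],[0,0,-0.4],0.82]
    - [[0,0,0],[0,0,-0.9],0.82]
    - [[0,0,0],[0,0,-0.9],0.82]
    - [[0,0,0],[0,0,-0.9],0.82]

```text
time: 2.85
tool_pos: [0.4436, 0.0545, 0.0424]
tcp_rot: [3.141, -0.035, 0.002]
wrist_force: [0.6, -0.1, -0.6]
width: 0.089
```

```bash
python3 - <<'E'
from h import *
p,d=snap('scene'); cv2.imwrite('pics/s1.png',cv2.resize(p[120:270,170:370,::-1],None,fx=4,fy=4,interpolation=cv2.INTER_CUBIC))
E
```

```text
(no output)
```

View pics/s1.png

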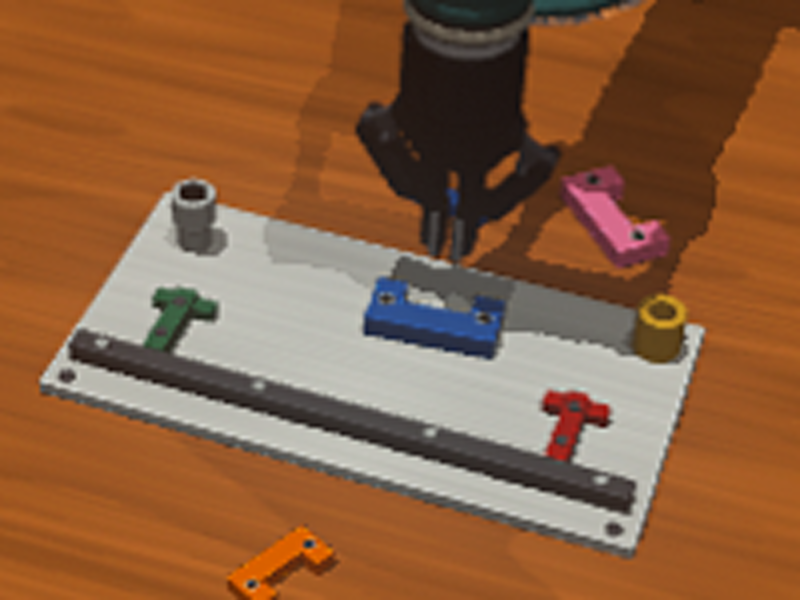

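The fingers are shut to a narrow gap and sit just behind the slot mouth, at about (450,240) in the crop. All clear, so I go down and push.

Request:
move_arm:
  deltas:
    - [[0,0,0],[0,0,-0.15],0.82]
    - [[0,0,0],[0,0,-0.26],0.82]
    - [[0,0,0],[0,0,-0.26],0.82]
    - [[0,0,0],[0,0,-0.26],0.82]

```text
time: 3.4
tool_pos: [0.4424, 0.0554, 0.0152]
tcp_rot: [3.141, -0.033, -0.001]
wrist_force: [-0.4, -0.1, 0.1]
width: 0.093
```

Request:
move_arm:
  deltas:
    - [[0,0,0],[0.06,0.01,0],0.82]
    - [[0,0,0],[0.12,0.01,0],0.82]
    - [[0,0,0],[0.17,0.01,0],0.82]
    - [[0,0,0],[0.22,0.01,0],0.82]
    - [[0,0,0],[0.27,0.01,0],0.82]
    - [[0,0,0],[0.32,0.01,0],0.82]
    - [[0,0,0],[0.37,0.01,0],0.82]
    - [[0,0,0],[0.42,0.01,0],0.82]
    - [[0,0,0],[0.47,0.01,0],0.82]
    - [[0,0,0],[0.52,0.01,0],0.82]
    - [[0,0,0],[0.57,0.01,0],0.82]
    - [[0,0,0],[0.62,0.01,0],0.82]
    - [[0,0,0],[0.67,0.01,0],0.82]
    - [[0,0,0],[0.7,0.01,0],0.82]
    - [[0,0,0],[0.7,0.01,0],0.82]

```text
time: 5.28
tool_pos: [0.513, 0.0563, 0.0154]
tcp_rot: [-3.141, 0.033, -0.001]
wrist_force: [0.3, -0.8, 0.5]
width: 0.083
```

```bash
python3 - <<'E'
from h import *
s=status.read_state(); print(s['tool_pos'],s['wrist_force'])
a,_=snap('scene'); b,_=snap('top')
cv2.imwrite('pics/s2.png',np.vstack([cv2.resize(x,(700,300),interpolation=cv2.INTER_CUBIC) for x in(a[170:260,170:380,::-1],b[145:230,170:320,::-1])]))
E
```

```text
[0.51297353 0.05633199 0.01539936] [ 0.32121419 -0.77531997  0.48924075]
```

View pics/s2.png

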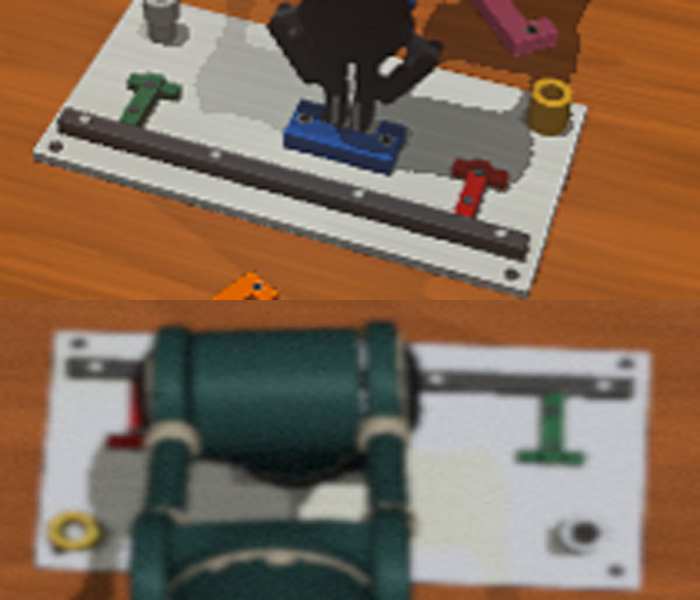

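The scene view shows the fingers in the slot and the spacer now parallel to the rail. The arm hides it in the top view. I continue to the rail, then creep in while watching the force.

Request:
move_arm:
  deltas:
    - [[0,0,0],[0.05,0,0],0.82]
    - [[0,0,0],[0.1,0,0],0.82]
    - [[0,0,0],[0.15,0,0],0.82]
    - [[0,0,0],[0.2,0,0],0.82]
    - [[0,0,0],[0.24,0,0],0.82]
    - [[0,0,0],[0.27,0,0],0.82]
    - [[0,0,0],[0.29,0,0],0.82]
    - [[0,0,0],[0.3,0,0],0.82]
    - [[0,0,0],[0.3,0,0],0.82]

```text
time: 6.5
tool_pos: [0.5426, 0.0563, 0.0153]
tcp_rot: [-3.141, 0.033, -0.0]
wrist_force: [-0.0, -0.3, -0.6]
width: 0.089
```

Request:
move_arm:
  deltas:
    - [[0,0,0],[0.01,0,0],0.82]
    - [[0,0,0],[0.02,0,0],0.82]
    - [[0,0,0],[0.02,0,0],0.82]

```text
time: 6.88
tool_pos: [0.5443, 0.0563, 0.0152]
tcp_rot: [-3.141, 0.033, 0.001]
wrist_force: [-1.8, 0.1, 0.9]
width: 0.091
```

Request:
move_arm:
  deltas:
    - [[0,0,0],[0.01,0,0],0.82]
    - [[0,0,0],[0.02,0,0],0.82]
    - [[0,0,0],[0.02,0,0],0.82]

```text
time: 7.25
tool_pos: [0.5443, 0.0563, 0.0149]
tcp_rot: [3.141, -0.033, -0.007]
wrist_force: [-6.7, 0.7, 4.8]
width: 0.089
```

Rail contact: about 7 N at TCP x .544, as predicted. Now I drag along -y, following the rail's slope (x falls 2.1 mm per 100 mm).

Request:
move_arm:
  deltas:
    - [[0,0,0],[-0.001,-0.05,0],0.82]
    - [[0,0,0],[-0.002,-0.1,0],0.82]
    - [[0,0,0],[-0.003,-0.15,0],0.82]
    - [[0,0,0],[-0.004,-0.2,0],0.82]
    - [[0,0,0],[-0.006,-0.27,0],0.82]
    - [[0,0,0],[-0.007,-0.33,0],0.82]
    - [[0,0,0],[-0.008,-0.4,0],0.82]
    - [[0,0,0],[-0.008,-0.4,0],0.82]

```text
time: 8.25
tool_pos: [0.5435, 0.0168, 0.0145]
tcp_rot: [-3.14, 0.034, 0.007]
wrist_force: [-6.1, 2.0, 2.0]
width: 0.089
```

```bash
python3 - <<'E'
from h import *
a,_=snap('scene'); np.save('s3.npy',a)
cv2.imwrite('pics/s3.png',cv2.resize(a[175:250,180:340,::-1],None,fx=5,fy=5,interpolation=cv2.INTER_CUBIC))
E
```

```text
(no output)
```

View pics/s3.png

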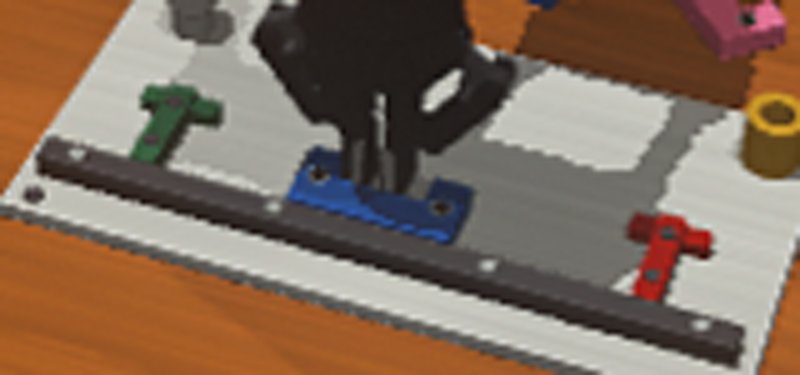

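The spacer lies flat along the rail (back edge from (295,200) to (455,242), an even strip) and is sliding towards the green stop at (170,120). Drag on.

Request:
move_arm:
  deltas:
    - [[0,0,0],[-0.001,-0.06,0],0.82]
    - [[0,0,0],[-0.002,-0.12,0],0.82]
    - [[0,0,0],[-0.004,-0.18,0],0.82]
    - [[0,0,0],[-0.005,-0.24,0],0.82]
    - [[0,0,0],[-0.006,-0.3,0],0.82]
    - [[0,0,0],[-0.007,-0.36,0],0.82]
    - [[0,0,0],[-0.009,-0.42,0],0.82]
    - [[0,0,0],[-0.01,-0.48,0],0.82]
    - [[0,0,0],[-0.011,-0.54,0],0.82]
    - [[0,0,0],[-0.012,-0.58,0],0.82]
    - [[0,0,0],[-0.012,-0.6,0],0.82]
    - [[0,0,0],[-0.012,-0.6,0],0.82]

```text
time: 9.8
tool_pos: [0.5422, -0.0425, 0.0145]
tcp_rot: [-3.139, 0.034, 0.007]
wrist_force: [-5.9, 4.3, 4.1]
width: 0.089
```

Request:
move_arm:
  deltas:
    - [[0,0,0],[0,-0.02,0],0.82]
    - [[0,0,0],[-0.001,-0.04,0],0.82]
    - [[0,0,0],[-0.001,-0.06,0],0.82]
    - [[0,0,0],[-0.001,-0.06,0],0.82]

```text
time: 10.3
tool_pos: [0.5421, -0.0484, 0.0145]
tcp_rot: [-3.139, 0.034, 0.007]
wrist_force: [-5.3, 3.8, 4.3]
width: 0.087
```

Request:
move_arm:
  deltas:
    - [[0,0,0],[0,-0.02,0],0.82]
    - [[0,0,0],[-0.001,-0.04,0],0.82]
    - [[0,0,0],[-0.001,-0.05,0],0.82]
    - [[0,0,0],[-0.001,-0.05,0],0.82]

```text
time: 10.8
tool_pos: [0.542, -0.0532, 0.0145]
tcp_rot: [-3.139, 0.034, 0.007]
wrist_force: [-5.9, 5.1, 3.0]
width: 0.087
```

```bash
python3 - <<'E'
from h import *
a,_=snap('scene'); np.save('s4.npy',a)
cv2.imwrite('pics/s4.png',cv2.resize(a[175:235,180:300,::-1],None,fx=6,fy=6,interpolation=cv2.INTER_CUBIC))
E
```

```text
(no output)
```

View pics/s4.png

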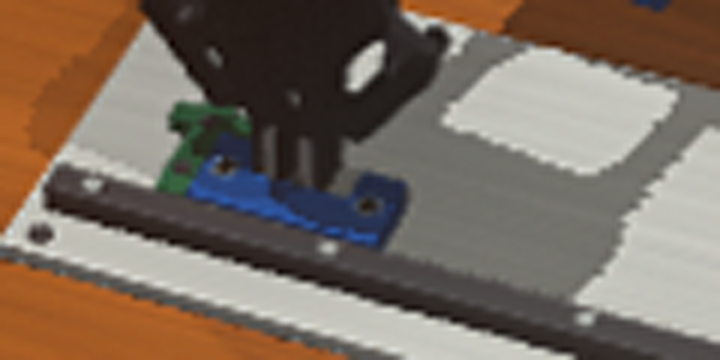

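The leading end is about touching the green stem at (190,190). I creep on until the force rises.

Request:
move_arm:
  deltas:
    - [[0,0,0],[0,-0.01,0],0.82]
    - [[0,0,0],[0,-0.02,0],0.82]
    - [[0,0,0],[0,-0.03,0],0.82]
    - [[0,0,0],[0,-0.03,0],0.82]

```text
time: 11.35
tool_pos: [0.542, -0.0544, 0.0145]
tcp_rot: [-3.136, 0.035, 0.008]
wrist_force: [-4.5, 11.6, 3.7]
width: 0.092
```

Request:
move_arm:
  deltas:
    - [[0,0,0],[0,-0.01,0],0.82]
    - [[0,0,0],[0,-0.02,0],0.82]
    - [[0,0,0],[0,-0.02,0],0.82]

```text
time: 11.72
tool_pos: [0.542, -0.0546, 0.0145]
tcp_rot: [-3.134, 0.036, 0.008]
wrist_force: [-4.6, 19.0, 5.3]
width: 0.09
```

Seated: 19 N against the stop with no further motion. I relax the y push, ease off, centre in the slot, press square once, ease off again and lift.

Request:
move_arm:
  deltas:
    - [[0,0,0],[0,0.02,0],0.82]
    - [[0,0,0],[0,0.035,0],0.82]
    - [[0,0,0],[-0.04,0.035,0],0.82]
    - [[0,0,0],[-0.06,0.06,0],0.82]
    - [[0,0,0],[-0.06,0.11,0],0.82]
    - [[0,0,0],[-0.03,0.11,0],0.82]
    - [[0,0,0],[-0.01,0.11,0],0.82]
    - [[0,0,0],[0.01,0.11,0],0.82]
    - [[0,0,0],[0.01,0.11,0],0.82]

```text
time: 12.85
tool_pos: [0.5421, -0.0486, 0.0145]
tcp_rot: [-3.141, 0.033, 0.011]
wrist_force: [-8.8, -0.6, 6.1]
width: 0.088
```

```bash
python3 - <<'E'
from h import *
s=status.read_state(); print(s['tool_pos'],s['wrist_force'])
E
```

```text
[ 0.54214372 -0.04861992  0.01454576] [-8.76792667 -0.59599548  6.11413923]
```

Request:
move_arm:
  deltas:
    - [[0,0,0],[-0.03,0,0],0.82]
    - [[0,0,0],[-0.07,0,0],0.82]
    - [[0,0,0],[-0.07,0,0],0.82]
    - [[0,0,0],[-0.07,0,0.1],0.82]
    - [[0,0,0],[-0.07,0,0.4],0.82]
    - [[0,0,0],[-0.07,0,0.9],0.82]

```text
time: 13.6
tool_pos: [0.5369, -0.0485, 0.105]
tcp_rot: [-3.141, 0.033, 0.006]
wrist_force: [1.2, 0.2, 0.0]
width: 0.092
```

Request:
move_arm:
  deltas:
    - [[0,0,0],[0,-0.4,0.6],0.82]
    - [[0,0,0],[0,-0.9,1.0],0.82]
    - [[0,0,0],[0,-1.0,1.0],0.82]

```text
time: 13.98
tool_pos: [0.5412, -0.1515, 0.2108]
tcp_rot: [3.138, -0.036, 0.014]
wrist_force: [0.7, 0.2, 0.5]
width: 0.09
```

Request:
move_arm:
  deltas:
    - [[0,0,0],[0,-0.5,0],0.82]
    - [[0,0,0],[0,-1.0,0],0.82]

```text
time: 14.22
tool_pos: [0.538, -0.2492, 0.2048]
tcp_rot: [-3.141, 0.032, 0.001]
wrist_force: [-0.1, -0.1, 0.3]
width: 0.091
```

Request:
move_arm:
  deltas:
    - [[0,0,0],[0,-0.5,0],0.82]
    - [[0,0,0],[0,-1.0,0],0.82]
    - [[0,0,0],[0,-1.0,0],0.82]

```text
time: 14.6
tool_pos: [0.5375, -0.3514, 0.2039]
tcp_rot: [-3.141, 0.039, 0.002]
wrist_force: [0.5, 0.5, -0.7]
width: 0.089
```

```bash
python3 - <<'E'
from fine import *
p,_=snap('top'); a,_=snap('scene'); g=p.astype(int)
print(status.read_state()['tool_pos'])
cv2.imwrite('pics/end.png',np.vstack([cv2.resize(x,(750,300),interpolation=cv2.INTER_CUBIC) for x in(a[160:260,170:380,::-1],p[145:230,170:320,::-1])]))
box=np.zeros(p.shape[:2],bool); box[155:227,180:310]=1
bl=box&(g[...,2]>g[...,0]+40); print('spacer',rect('top',bl,.026),bl.sum())
gr=box&(g[...,1]>g[...,0]+15)&(g[...,1]>g[...,2]+5); print('green',rect('top',gr,.022))
u=np.where(bl.any(0))[0]; print(u.min(),u.max())
f,k,an=edge(p,range(u.min()+2,u.max()-1),160,182,.026,1,ch=g[...,2]-g[...,0]); print('back x at y=-.049',np.polyval(f,-.049),k,an)
for nm,uv,z in(('socket',(293,211),.052),('bush',(186,211),.042)): print(nm,ray('top',uv,z).round(3))
E
```

```text
[ 0.53769854 -0.34827101  0.20393781]
spacer [555.4 -50.1  85.1  40.8  -1. ] 305
green [544.8 -96.9  59.2  38.1 -89.1]
257 286
back x at y=-.049 0.5751750581157086 26 -1.2605765715633206
socket [[ 0.454 -0.112  0.052]]
bush [[0.447 0.194 0.042]]
```

View pics/end.png

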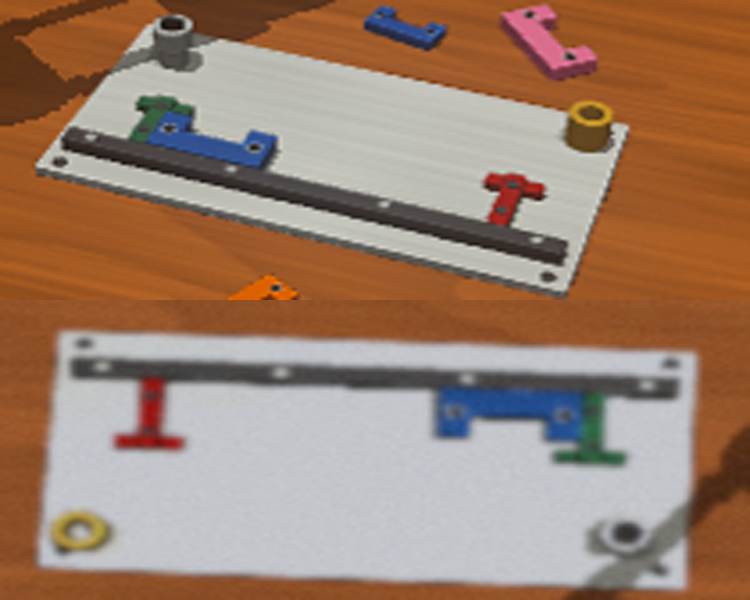

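The final picture shows the spacer in the corner of rail and green stop, at (510,410) in the lower half. Its back and yaw match the rail, and nothing else has moved.

```bash
python3 -c "
from workcell import order; print(order.finish_job())"
```

```text
the job is handed in; nothing more can be done
None
```

The spacer is seated in the corner of the rail and the green stop, and the job is handed in. It took about 15 s of the 42 s allowed.

**What I did:** With the fingers nearly shut inside the slot, I pushed the spacer flat to the rail, with contact at about 7 N. I then dragged it along the rail to the green stop until the force rose to 19 N with no further motion. After that I centred the fingers in the slot, pressed the spacer once more against the rail, backed off and lifted clear.

**Last checks:**

| Check | Measured | Expected |
|---|---|---|
| Spacer back, x | 0.5752 m | rail face at about 0.5753 m |
| Spacer yaw | -1.26° | rail at about -1.2° |
| Spacer centre, y | -0.050 m | about -0.049 m |

- **Other objects:** The socket and bushing look unmoved in the final picture. The jar and screwdriver were outside that picture, and the arm only passed well above the screwdriver.
- **Hand:** It is clear, at about 0.20 m height and 0.30 m to the side of the spacer.
- **Not measured:** I judged step 1 (flat against the rail before the pocket) from the contact force and one picture, because the arm hid the spacer from the top camera.

No check failed or disagreed.

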